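# Build up the clipper rest to the height gauge

### The arm

A 6-joint arm with a two-finger parallel gripper is mounted at the origin on the work surface. World frame = base frame: x ahead of the robot, y to its left, z up, the work surface at z = 0. Lengths are in m, angles in rad, forces in N, time in s.
With the tool pointing down it reaches from about 0.375 to 0.975 m from the base axis. Payload 3.8 kg.
Tool frame: the origin (TCP) lies midway between the tips of the shut fingers; the grasp point (between the pads) lies 19 mm behind it; z points along the fingers, y is the line along which they close (so a half turn about z gives the same grasp; the last joint's range is limited). The gripper opens to 85 mm and grips with 20 to 120 N. Pads are 22 mm wide; open, the fingers measure 114 mm over their backs; the gripper's body (76 mm by 85 mm) begins 54 mm behind the grasp point. The pads swing forward as they close: fully open they stand 13 mm farther back than shut.
Start: joints at [-1.23, 0.264, 1.604, -0, 1.274, -0.037], TCP at [0.249, -0.627, 0.204] pointing down, gripper open.
Joint ranges: [-2.63, 2.63], [-0.94, 2.18], [0.31, 2.57], [-1.31, 4.45], [0, 2.66], [-2.55, 2.55]. Speed limits (rad/s): [2.57, 2.57, 3.14, 3.14, 3.14, 3.14].

### API

Orientations are given as a unit quaternion [x, y, z, w].
In Python, from cell import r gives the robot as it stands. The module is installed in compiled form; this text tells all that it offers.
- The arm moves only by the shell command python3 -m pendant 'ROWS'. ROWS is JSON, a list of rows, each a list of 3 entries, a list of its own where there are three numbers: the finger opening in mm, from 0 to 85.4, then the shift along the world's x, y, z in units of 60 mm (1.0 is 60 mm), then the turn about the world's z in degrees. A call has 1 to 8 rows; each row shifts and turns the commanded pose from where the row before left it; what a row does not reach is not made up. A row lasts 1/8 s, in which the tool goes at most 62.5 mm and 10.7 degrees, less where a joint would pass 70% of its speed; a pose out of reach is approached as far as the arm can. A call is refused whole if a number of a shift passes 1 or a number of a turn 10.7, either way. A call with a gripper value outside its range is refused whole. The fingers move at their own pace and stop on an object; the grip force is fixed at half the most. Time passes only in rows, so rows that do not move let the fingers close. It gives the time, the measured TCP pose, the force, the opening and the grip force at its end, in the units of the state.
- r.get_state(): the state, without advancing time (a new reading comes with each control period).
- r.snapshot(name): name is "scene" or "top" or "wrist"; returns (picture, depth): 480x640x3 uint8, red, green, blue; 480x640 float32, m along the optical axis (not along the pixel's ray), 0 where there is no reading.
- r.camera_params(name): a dict with "intrinsics" (3x3 intrinsics, pixels), "R" (3x3) and "t" (3): a world point X has camera coordinates R X + t; the wrist camera has in their place "mount" (4x4, takes a point from camera to tool coordinates, whose origin is the TCP and whose axes are the flange's). Camera axes: x right, y down, z forward; pixel columns grow to the right and rows downward; lengths in m; the calibration is good to about 2 mm. The wrist camera is an equidistant fisheye: a pixel r from the principal point sees the ray r / f radians off the axis. A picture is of the moment at which its call begins: read the wrist's pose just before it. camera_params takes no time and is no camera call.
- r.job_done(): hands the job in; it is judged then, once.
The state is a dict: "time_s": time; "joint_pos": joint angles; "joint_velocities": joint speeds; "joint_efforts": joint torques, N m; "eef_pos": TCP position; "orientation": TCP orientation; "contact_force": force on the tool from outside, world axes, zero at the start; "wrist_torque": the same for the moment, N m; "grip_width": finger opening in m; "finger_force": force on a finger pad.
Only numpy, scipy, OpenCV 4.12 (cv2) and the standard library are available. Lean on these libraries where they do the work, as an engineer would, in place of code of your own. Each camera call takes 0.05 s, during which the arm holds its last target. There are 200 camera calls.

### The job

Build up the clipper rest on the height gauge: lay the pale cream-white boards flat, one on top of the other, on the yellow outline of the gauge's dark base, lined up with it, until the top of the stack is level with some part of the red collar on the post, then stop. One board may be enough, and then the other stays off the base. Set the boards down rather than dropping them, and do not shift the collar.

Things in the scene. Friction and masses are not known exactly. Their poses are not given: they have to be found in the camera images.
- gauge: Height gauge, fixed to the table: dark steel base plate 90 mm (x) by 195 mm (y), 12 mm thick, with a yellow outlined rectangle 58 x 128 mm for the boards, long side along y. Origin on the table (underside of the plate) below the centre of the outline; the outline lies 12 mm above it. The plate reaches from -75 to +120 mm in its y. At y = +98 mm stands a steel post 12 mm thick, up to 140 mm above the table.
- collar_mid (a point): Centre of the red collar on the gauge's post (24 mm diameter, 34 mm high, so it reaches 17 mm above and below this point). The collar's height differs from job to job, with its middle 30 to 78 mm above the table. Boards on the base bring the stack's top to 40 mm (one) or 68 mm (two) above the table. It is held by friction: do not push it.
- board_a: Pale, cream-white spacer board of sealed maple, a plain flat slab 50 x 120 x 28 mm (x, y, z), about 0.1 to 0.2 kg, lying flat on the table; origin at the centre of its underside, y along its length, z up. The two boards are identical. A dark wood sanding block of like size, a bystander, lies near.
- board_b: Pale, cream-white spacer board of sealed maple, a plain flat slab 50 x 120 x 28 mm (x, y, z), about 0.1 to 0.2 kg, lying flat on the table; origin at the centre of its underside, y along its length, z up. The two boards are identical. 
There are look-alikes about, which are no part of the job. Leave any orange or turquoise look-alike of the board_a alone. Leave any blue look-alike of the board_b alone.

How it is judged:
At the end, for the whole second after the job is handed in: One board, or two stacked, lies flat and at rest on the base, each within 20 mm and 14 degrees of the yellow outline; the stack's top is within 17 mm of the collar's middle in height. An unused board is more than 140 mm from the outline's centre (((horizontal distance between board_a and gauge below 0.02 m and angle between the y axis of board_a and the y axis of gauge, either way round below 0.25 rad and angle between board_a's own z axis and vertical below 0.12 rad and linear speed of board_a below 0.02 m/s and z of board_a in the frame of gauge between 0.007 and 0.018 m and z of board_a in the frame of collar_mid between -0.045 and -0.011 m and horizontal distance between board_b and gauge above 0.14 m) or (horizontal distance between board_b and gauge below 0.02 m and angle between the y axis of board_b and the y axis of gauge, either way round below 0.25 rad and angle between board_b's own z axis and vertical below 0.12 rad and linear speed of board_b below 0.02 m/s and z of board_b in the frame of gauge between 0.007 and 0.018 m and z of board_b in the frame of collar_mid between -0.045 and -0.011 m and horizontal distance between board_a and gauge above 0.14 m) or (horizontal distance between each of board_a, board_b and gauge below 0.02 m and angle between the y axis of each of board_a, board_b and the y axis of gauge, either way round below 0.25 rad and angle between each of board_a, board_b's own z axis and vertical below 0.12 rad and linear speed of each of board_a, board_b below 0.02 m/s and z of board_a in the frame of gauge between 0.007 and 0.018 m and z of board_b in the frame of collar_mid between -0.045 and -0.011 m and z of board_b in the frame of gauge between 0.033 and 0.047 m) or (horizontal distance between each of board_b, board_a and gauge below 0.02 m and angle between the y axis of each of board_b, board_a and the y axis of gauge, either way round below 0.25 rad and angle between each of board_b, board_a's own z axis and vertical below 0.12 rad and linear speed of each of board_b, board_a below 0.02 m/s and z of board_b in the frame of gauge between 0.007 and 0.018 m and z of board_a in the frame of collar_mid between -0.045 and -0.011 m and z of board_a in the frame of gauge between 0.033 and 0.047 m))); the robot touches nothing.
It fails at once if the collar is shifted by more than 10 mm (distance of collar_mid from where it was at the start of the episode above 0.01 m).
It fails at once if a board is dropped onto the base or thrown (over 0.9 m/s above the base) (horizontal distance between board_a and gauge below 0.06 m and linear speed of board_a above 0.9 m/s).
It fails at once if a board is dropped onto the base or thrown (over 0.9 m/s above the base) (horizontal distance between board_b and gauge below 0.06 m and linear speed of board_b above 0.9 m/s).
It also fails if it takes over 59 s, if anything falls off the work surface, if the arm or the gripper's body presses on something with over 40 N, if the wrist force passes 120 N, or if a joint passes its speed limit or range.

## Working session

There is one attempt and no reset: what is moved stays moved. The work goes in short steps, Python scripts to look and compute and a shell command to move; the robot and the scene stay as the last step left them, time stands still between calls to the robot, and variables do not carry over. Pictures are saved under pics/ and viewed, at most 10 in all, crops included, and the job is handed in when it is done.

```bash
mkdir -p pics; python3 - <<'E'
from cell import r
import cv2,numpy as np
a=[]
for n in("scene","top"):
    p,d=r.snapshot(n); np.savez(f"pics/{n}0.npz",p=p,d=d); cv2.imwrite(f"pics/{n}0.png",p[:,:,::-1])
    c=r.camera_params(n); print(n,c,(d>0).mean())
s=r.get_state();print(s["time_s"],s["eef_pos"],s["orientation"],s["grip_width"])
E
```

```text
scene {'intrinsics': array([[479.24310403,   0.        , 318.29108298],
       [  0.        , 479.24310403, 239.76450394],
       [  0.        ,   0.        ,   1.        ]]), 'R': array([[ 0.11201005,  0.99361574,  0.01347253],
       [ 0.64012598, -0.06177792, -0.7657821 ],
       [-0.76006084,  0.0943994 , -0.64295899]]), 't': array([ 0.0094365 , -0.23974803,  1.46835181])} 0.9959602864583333
top {'intrinsics': array([[582.37043992,   0.        , 328.61522264],
       [  0.        , 582.37043992, 228.36551725],
       [  0.        ,   0.        ,   1.        ]]), 'R': array([[ 9.73391608e-03, -9.99951384e-01,  1.57525371e-03],
       [-9.93461047e-01, -9.84992396e-03, -1.13745889e-01],
       [ 1.13755875e-01, -4.57760263e-04, -9.93508627e-01]]), 't': array([-0.04763217,  0.48027011,  1.26801641])} 0.9957747395833333
0.1 [ 0.24875348 -0.62670593  0.2027486 ] [ 9.82211062e-01  1.87777367e-01 -1.55817729e-04 -1.03226723e-03] 0.08553275056956589
```

View pics/top0.png

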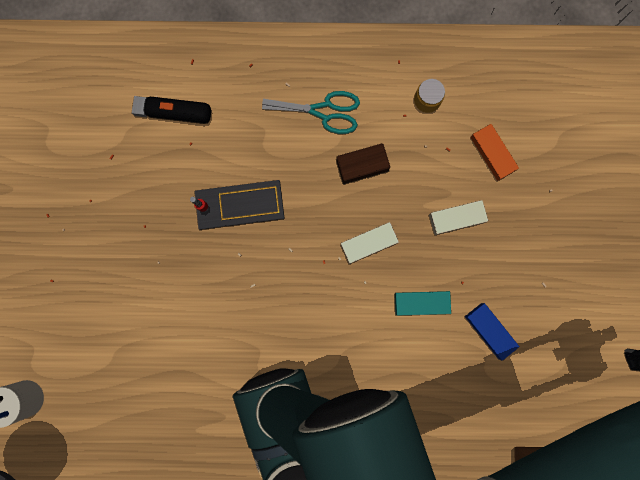

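View pics/scene0.png

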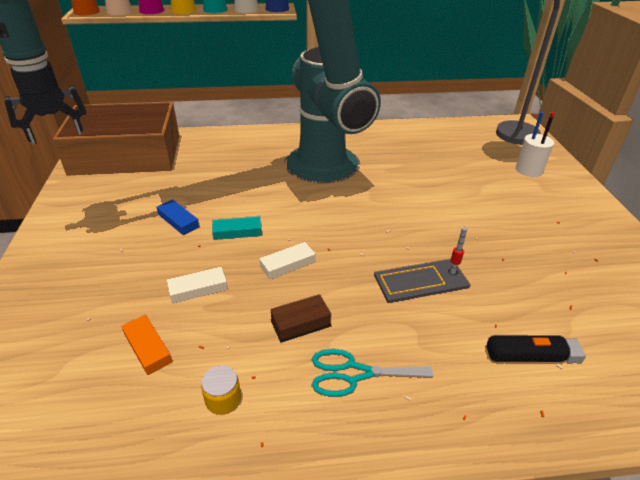

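The top view shows two cream boards at about (370,243) and (459,217), and the gauge at (240,205) with its post on the left. In the scene view the red collar is at (457,256), with the post showing below and above it.

```bash
cat >h.py <<'E'
import numpy as np,cv2
from cell import r
def ray(n,uv):
    c=r.camera_params(n);uv=np.atleast_2d(uv).astype(float)
    d=np.c_[uv,np.ones(len(uv))]@np.linalg.inv(c["intrinsics"]).T@c["R"]
    return -c["R"].T@c["t"],d
def onz(n,uv,z):
    o,d=ray(n,uv); return o+d*((z-o[2])/d[:,2])[:,None]
def pts(n,D,m):
    v,u=np.nonzero(m); o,d=ray(n,np.c_[u,v]); return o+d*D[v,u][:,None]
def hsv(p): return cv2.cvtColor(p,cv2.COLOR_RGB2HSV)
def rect(xy):
    (c,s,_)=R=cv2.minAreaRect(np.float32(xy)*1000); b=cv2.boxPoints(R)
    e=[b[1]-b[0],b[2]-b[1]]; e=max(e,key=np.linalg.norm)
    a=np.degrees(np.arctan2(e[1],e[0]))%180
    return np.round(c,1),np.round(s,1),round(float(a),1)   # angle of long side from world x
def boards(n,p,D):
    h=hsv(p); m=((h[...,1]<60)&(h[...,2]>140)).astype(np.uint8); k,l,st,_=cv2.connectedComponentsWithStats(m)
    for i in range(1,k):
        if st[i,4]<400: continue
        P=pts(n,D,l==i)
        if not(.2<np.median(P[:,0])<1 and abs(np.median(P[:,1]))<.6): continue
        zt=np.percentile(P[:,2],90); P=P[P[:,2]>zt-.008]
        print(n,"white",st[i],"ztop",round(zt*1000,1),rect(P[:,:2]))
E
python3 - <<'E'
from h import *
for n in("top","scene"):
    f=np.load(f"pics/{n}0.npz");p,D=f["p"],f["d"];boards(n,p,D);h=hsv(p)
    box=np.zeros(D.shape,bool)
    if n=="top": box[170:240,185:295]=1
    else: box[220:310,360:480]=1
    y=box&(h[...,0]>15)&(h[...,0]<35)&(h[...,1]>90)&(h[...,2]>90)
    if n=="top": box2=box.copy(); y[:,:215]=0;y[:182]=0;y[:,282:]=0;y[223:]=0
    else: y[:264]=0;y[296:]=0;y[:,:378]=0;y[:,448:]=0
    l=cv2.connectedComponentsWithStats(y.astype(np.uint8)); i=1+np.argmax(l[2][1:,4]); v,u=np.nonzero(l[1]==i)
    X=onz(n,np.c_[u,v],.012); print("outline",len(u),l[2][i],rect(X[:,:2]))
    rd=box&((h[...,0]<8)|(h[...,0]>172))&(h[...,1]>140)&(h[...,2]>60)
    v,u=np.nonzero(rd); P=pts(n,D,rd); print("red",len(u),u.min(),u.max(),v.min(),v.max(),np.percentile(P,[2,50,98],axis=0).round(4).tolist())
E
```

```text
top white [419  79  26  25 492] ztop 64.7 (array([ 579.5, -150.6]), array([ 55.7, 535. ]), 150.3)
top white [ 431  201   57   33 1141] ztop 32.8 (array([ 450.1, -208.3]), array([ 67.1, 400.2]), 115.6)
top white [ 341  222   57   41 1169] ztop 32.3 (array([ 425.5, -101.3]), array([ 73.3, 206.2]), 127.8)
outline 299 [219 186  61  34 299] (array([539.2, 138.8]), array([ 62.2, 132.1]), 98.0)
red 59 194 205 199 209 [[0.5138, 0.2241, 0.0225], [0.5223, 0.2331, 0.0789], [0.5426, 0.2462, 0.0852]]
scene white [260 243  54  28 686] ztop 28.5 (array([ 449.8, -132.6]), array([ 50.6, 117.5]), 113.8)
scene white [167 267  59  28 839] ztop 28.6 (array([ 870.8, -229.8]), array([801.6, 116.8]), 15.9)
scene white [202 365  35  31 811] ztop 60.4 (array([1010. , -205.3]), array([520.7,  56.9]), 15.6)
scene white [371 366  62  11 467] ztop 10.3 (array([989.3, -67.3]), array([109.2, 579.8]), 150.5)
outline 347 [380 265  66  30 347] (array([539. , 139.7]), array([ 65.1, 133.3]), 98.0)
red 151 451 463 247 264 [[0.5193, 0.225, 0.0444], [0.5323, 0.232, 0.0659], [0.5373, 0.2448, 0.0797]]
```

```bash
python3 - <<'E'
s=open('h.py').read()
s=s.replace("zt=np.percentile(P[:,2],90); P=P[P[:,2]>zt-.008]","P=P[(P[:,2]<.1)]; zt=np.percentile(P[:,2],70); P=P[abs(P[:,2]-zt)<.005]; P=P[np.linalg.norm(P-np.median(P,0),axis=1)<.1]")
open('h.py','w').write(s)
E
python3 - <<'E'
from h import *
for n in("top","scene"):
    f=np.load(f"pics/{n}0.npz");boards(n,f["p"],f["d"])
    if n=="top":
        p=f["p"]
        h=hsv(p);m=((h[...,1]<60)&(h[...,2]>175)).astype(np.uint8)
        for (a,b) in((370,243),(459,217)):
            l=cv2.connectedComponents(m)[1]; v,u=np.nonzero(l==l[b,a]); print("ray",rect(onz(n,np.c_[u,v],.028)[:,:2]),len(u))
def z(u,v,off):  # vertical plane through post, facing camera
    o,d=ray("scene",[u,v]); d=d[0]; c=np.array([.5255,.236]); w=o[:2]-c; w/=np.linalg.norm(w); c=c+off*w
    t=((c-o[:2])@w)/(d[:2]@w); return (o+d*t).round(4)
print("bottom",z(457,264.5,.012),"top far",z(457,247,-.012),"nearish mid",z(457,255.5,0))
f=np.load("pics/scene0.npz")
c=cv2.resize(f["p"][220:290,430:490,::-1],None,fx=8,fy=8,interpolation=0);cv2.imwrite("pics/col.png",c)
E
```

```text
top white [419  79  26  25 492] ztop 62.9 (array([ 788.4, -269. ]), array([54.4, 55.8]), 161.2)
top white [ 431  201   57   33 1141] ztop 30.6 (array([ 509.9, -333.1]), array([ 48.7, 119.2]), 104.7)
top white [ 341  222   57   41 1169] ztop 30.4 (array([ 450.4, -133.4]), array([ 48.6, 118.8]), 113.9)
ray (array([ 450.6, -133.6]), array([ 47.9, 117.6]), 114.0) 1136
ray (array([ 510.3, -333.7]), array([ 47.7, 117.8]), 104.6) 1118
scene white [260 243  54  28 686] ztop 27.4 (array([ 449.8, -132.6]), array([ 50.6, 117.5]), 113.8)
scene white [167 267  59  28 839] ztop 27.6 (array([ 510. , -332.2]), array([ 50.2, 117.1]), 104.5)
scene white [202 365  35  31 811] ztop 59.6 (array([ 787.4, -267.2]), array([56.8, 56.6]), 26.2)
scene white [371 366  62  11 467] ztop 8.5 (array([767.4,  59.1]), array([111.7,  23.1]), 85.9)
bottom [0.5387 0.2352 0.0474] top far [0.513  0.2381 0.0758] nearish mid [0.5258 0.2365 0.0623]
```

View pics/col.png

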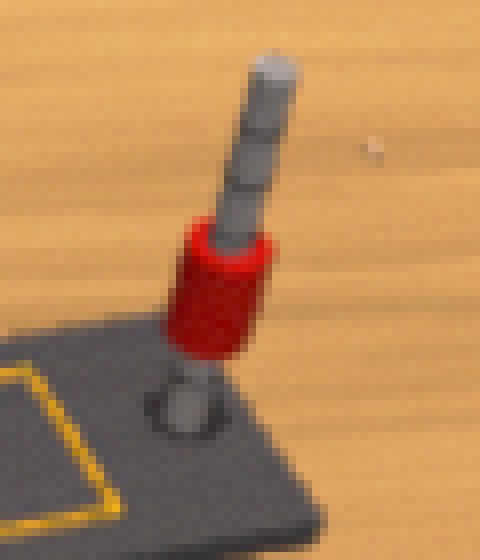

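The visible collar runs from about 46 to 80 mm, so its middle is at about 62 mm. Two boards (68 mm) are needed and one (40 mm) is too low. I'll start with board B at (510,-333) mm. Its long side lies at 104.6°, so the tool turns +83°.

```bash
cat >>h.py <<'E'
def st(tx=None,ty=None,ta=None):
    s=r.get_state();p=np.array(s["eef_pos"])*1000
    from scipy.spatial.transform import Rotation as Ro
    y=Ro.from_quat(s["orientation"]).as_matrix()[:,1];a=(np.degrees(np.arctan2(y[1],y[0]))+90)%180-90
    print(round(s["time_s"],2),p.round(1),"close",round(a,1),"w",round(s["grip_width"]*1000,1),"ff",s["finger_force"],"F",np.round(s["contact_force"],1))
    if tx is not None: print("units",((tx-p[0])/60).round(3),((ty-p[1])/60).round(3),"turn",round(ta-a,1))
E
python3 -m pendant '[[85,[0.54,0.61,0],10.4],[85,[0.54,0.61,0],10.4],[85,[0.54,0.61,0],10.4],[85,[0.54,0.61,0],10.4],[85,[0.54,0.61,0],10.4],[85,[0.54,0.61,-0.2],10.4],[85,[0.54,0.61,-0.4],10.4],[85,[0.54,0.61,-0.4],10.4]]'; python3 -c "from h import *;st(510.1,-333,14.6)"
```

```text
time_s: 1.1
eef_pos: [0.509, -0.3332, 0.1432]
orientation: [0.607, 0.794, -0.0, 0.0]
contact_force: [0.6, -0.9, 0.8]
grip_width: 0.0854
finger_force: 0.0
1.1 [ 509.  -333.2  143.2] close 15.2 w 85.4 ff 0.0 F [ 0.6 -0.9  0.8]
units 0.019 0.004 turn -0.6
```

```bash
python3 -m pendant '[[85,[0.02,0,-0.5],-0.6],[85,[0,0,-0.5],0],[85,[0,0,-0.5],0],[85,[0,0,-0.4],0],[85,[0,0,-0.25],0],[85,[0,0,-0.15],0],[85,[0,0,-0.05],0],[85,[0,0,0],0]]'; python3 -c "from h import *;st(510.1,-333,14.6)"
python3 -m pendant '[[45,[0,0,0],0],[40,[0,0,0],0],[40,[0,0,0],0],[40,[0,0,0],0],[40,[0,0,0],0],[40,[0,0,0],0]]'
```

```text
time_s: 2.1
eef_pos: [0.5098, -0.335, 0.0036]
orientation: [0.614, 0.789, 0.0, 0.001]
contact_force: [-0.0, -0.6, -0.5]
grip_width: 0.085
finger_force: 0.0
2.1 [ 509.8 -335.     3.6] close 14.2 w 85.0 ff 0.0 F [-0.  -0.6 -0.5]
units 0.004 0.033 turn 0.4
time_s: 2.85
eef_pos: [0.5094, -0.3346, 0.0029]
orientation: [0.614, 0.789, -0.0, -0.0]
contact_force: [-0.2, 0.2, 0.1]
grip_width: 0.04
finger_force: 0.0
```

```bash
python3 - <<'E'
from h import *
p,d=r.snapshot("scene"); q,e=r.snapshot("top"); boards("top",q,e); boards("scene",p,d)
a=cv2.resize(p[150:350,80:340,::-1],None,fx=1.5,fy=1.5);b=cv2.resize(q[150:350,330:590,::-1],None,fx=1.5,fy=1.5)
cv2.imwrite("pics/g1.png",np.hstack([a,b]))
E
```

```text
top white [419  79  26  25 508] ztop 62.9 (array([ 787. , -269.4]), array([55.6, 56.6]), 108.5)
top white [ 341  222   57   41 1172] ztop 30.4 (array([ 450.4, -133.5]), array([ 48.8, 118.7]), 113.8)Traceback (most recent call last):
  File "<stdin>", line 2, in <module>
  File "h.py", line 23, in boards
    P=P[(P[:,2]<.1)]; zt=np.percentile(P[:,2],70); P=P[abs(P[:,2]-zt)<.005]; P=P[np.linalg.norm(P-np.median(P,0),axis=1)<.1]
                         ~~~~~~~~~~~~~^^^^^^^^^^^
    return _quantile_unchecked(
        a, q, axis, out, overwrite_input, method, keepdims, weights)
    return _ureduce(a,
                    func=_quantile_ureduce_func,
    ...<5 lines>...
                    overwrite_input=overwrite_input,
                    method=method)
    r = func(a, **kwargs)
    result = _quantile(arr,
                       quantiles=q,
    ...<2 lines>...
                       out=out,
                       weights=wgt)
    slices_having_nans = np.isnan(arr[-1, ...])
                                  ~~~^^^^^^^^^
IndexError: index -1 is out of bounds for axis 0 with size 0
```

```bash
sed -i 's/P=P\[(P\[:,2\]<.1)\];/P=P[P[:,2]<.1]\n        if len(P)<50: continue\n        /; s/^         zt/        zt/' h.py; python3 - <<'E'
from h import *
p,d=r.snapshot("scene"); q,e=r.snapshot("top")
a=cv2.resize(p[150:350,80:340,::-1],None,fx=1.5,fy=1.5);b=cv2.resize(q[150:350,330:590,::-1],None,fx=1.5,fy=1.5)
cv2.imwrite("pics/g1.png",np.hstack([a,b]))
boards("scene",p,d)
E
```

```text
Traceback (most recent call last):
  File "h.py", line 25
    zt=np.percentile(P[:,2],70); P=P[abs(P[:,2]-zt)<.005]; P=P[np.linalg.norm(P-np.median(P,0),axis=1)<.1]
IndentationError: unexpected indent
```

```bash
sed -i 's/^ *zt=np/        zt=np/' h.py; python3 - <<'E'
from h import *
p,d=r.snapshot("scene"); q,e=r.snapshot("top")
a=cv2.resize(p[150:350,80:340,::-1],None,fx=1.5,fy=1.5);b=cv2.resize(q[150:350,330:590,::-1],None,fx=1.5,fy=1.5)
cv2.imwrite("pics/g1.png",np.hstack([a,b]))
boards("scene",p,d)
E
```

```text
scene white [260 242  54  29 712] ztop 27.5 (array([ 450.3, -133. ]), array([ 50.7, 117.5]), 115.1)
scene white [202 365  35  31 813] ztop 59.6 (array([ 787.1, -267.3]), array([56.5, 57. ]), 101.5)
scene white [371 366  62  11 479] ztop 8.4 (array([765.9,  59.4]), array([112.6,  23.1]), 83.7)
```

View pics/g1.png

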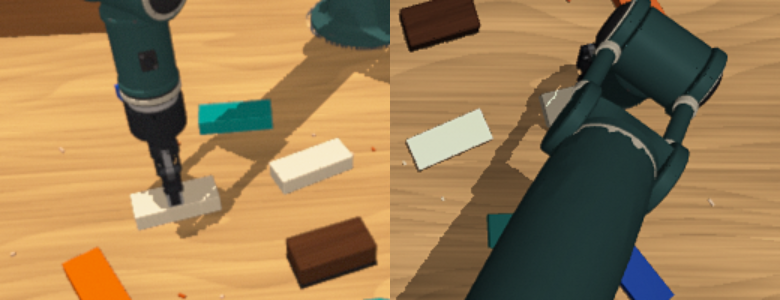

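The left half shows board B unmoved, with the near fingertip apparently above its top face at about (178,203) in the crop rather than in front of it. I'll check the tip's height from depth.

```bash
python3 - <<'E'
from h import *
st()
p,d=r.snapshot("scene")
m=np.zeros(d.shape,bool)
h=hsv(p)
m[245:292,180:212]=1
m&=(h[...,2]<75)
v,u=np.nonzero(m);P=pts("scene",d,m)
for row in range(246,292,3):
    k=v==row
    if k.any(): print(row,k.sum(),u[k].min(),u[k].max(),(np.median(P[k],0)*1000).round(0))
s=r.get_state(); print(s["joint_pos"])
w,e=r.snapshot("wrist"); cv2.imwrite("pics/w1.png",w[:,:,::-1])
c=cv2.resize(p[235:310,150:250,::-1],None,fx=6,fy=6,interpolation=0);w=cv2.resize(w[:,:,::-1],(600,450))
cv2.imwrite("pics/w2.png",c)
E
```

```text
3.05 [ 509.4 -334.6    2.9] close 14.2 w 39.8 ff 0.0 F [ 0.5 -0.   0.5]
246 19 180 198 [ 543. -324.  151.]
249 19 180 198 [ 543. -325.  143.]
252 14 181 198 [ 543. -325.  135.]
255 11 182 198 [ 544. -330.  128.]
258 9 183 199 [ 535. -334.  114.]
261 12 184 200 [ 536. -324.  107.]
264 10 185 199 [ 572. -324.  129.]
267 13 187 199 [ 573. -319.  123.]
270 13 188 200 [ 566. -320.  108.]
273 13 188 200 [ 566. -321.  101.]
276 13 189 201 [ 557. -322.   83.]
279 9 191 199 [ 543. -327.   61.]
282 7 193 199 [ 540. -327.   50.]
285 7 194 200 [ 541. -326.   42.]
[-6.22026781e-01  3.37344611e-01  1.91319393e+00 -9.83265921e-06
  8.91164306e-01 -8.70700020e-01]
```

View pics/w1.png

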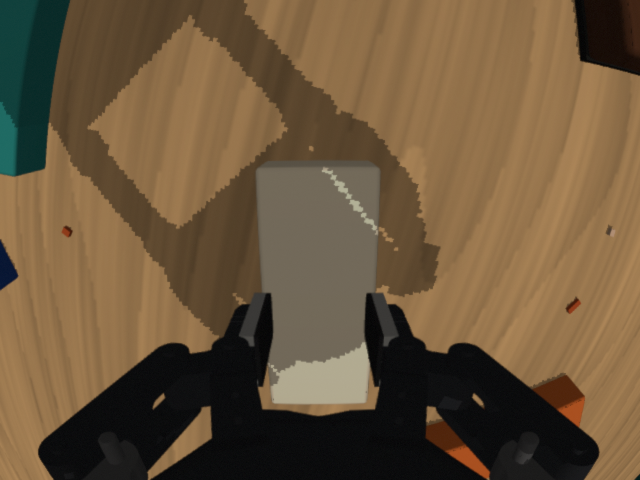

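The wrist picture shows both fingertips over the board's edges at about (255,340) and (380,340), so they are above it. I'll compare the reported height with the wrist depth.

```bash
python3 - <<'E'
from h import *
from scipy.spatial.transform import Rotation as Ro
s=r.get_state(); c=r.camera_params("wrist"); w,d=r.snapshot("wrist"); print(c)
K=c["intrinsics"]
def P(u,v):
    a=np.array([(u-K[0,2]),(v-K[1,2])]);q=np.hypot(*a);th=q/K[0,0]
    D=d[v-1:v+2,u-1:u+2]; z=np.median(D); x=np.r_[a/q*np.tan(th)*z,z] 
    t=(c["mount"]@np.r_[x,1])[:3]; return (np.r_[t,0][:3]*1000).round(1),((Ro.from_quat(s["orientation"]).as_matrix()@t+s["eef_pos"])*1000).round(1)
for n,uv in dict(boardtop=(318,230),boardtop2=(318,390),farL=(260,172),farR=(376,172),nearL=(274,400),nearR=(364,400),table=(310,100),table2=(500,250),padL=(258,300),padR=(378,300),padLlow=(264,375)).items(): print(n,*P(*uv))
E
```

```text
{'intrinsics': array([[371.64829954,   0.        , 318.23886316],
       [  0.        , 371.64829954, 239.43643141],
       [  0.        ,   0.        ,   1.        ]]), 'mount': array([[-9.50629300e-04, -9.53599687e-01, -3.01075959e-01,
         7.61384015e-02],
       [ 9.99999151e-01, -6.38056080e-04, -1.13651856e-03,
         6.76740345e-04],
       [ 8.91680395e-04, -3.01076784e-01,  9.53599484e-01,
        -1.68757236e-01],
       [ 0.00000000e+00,  0.00000000e+00,  0.00000000e+00,
         1.00000000e+00]])}
boardtop [ 34.3   0.4 -23.6] [ 501.3 -301.2   26.6]
boardtop2 [-48.7   0.3 -23.8] [ 521.6 -381.7   26.8]
farL [ 58.3 -22.4 -23.9] [ 473.3 -283.6   26.9]
farR [ 58.2  23.3 -23.8] [ 517.6 -272.4   26.8]
nearL [-56.  -22.3 -23.9] [ 501.5 -394.4   26.9]
nearR [-56.7  24.  -23.2] [ 546.6 -383.7   26.2]
table [88.1 -3.2  3.9] [ 484.5 -249.9   -0.9]
table2 [15.5 97.9  4.2] [ 600.5 -295.4   -1.3]
padL [ 10.1 -23.2 -38.8] [ 484.3 -330.5   41.7]
padR [ 10.   24.1 -38.6] [ 530.2 -319.    41.5]
padLlow [-10.8 -19.5 -59.7] [ 493.1 -349.9   62.6]
```

View pics/w2.png

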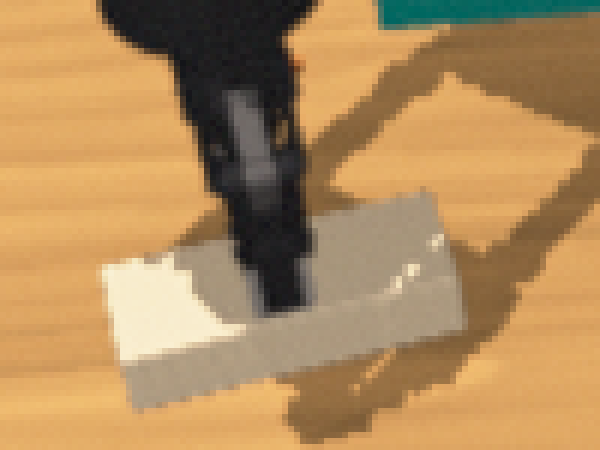

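The crop shows the fingertip ending over the board's top face near (280,312), with the front face fully visible. The fingers are shorter than the stated TCP suggests, so I'll measure the tip's z in tool coordinates from wrist depth, open and closed.

```bash
cat >>h.py <<'E'
def wcloud():
    c=r.camera_params("wrist"); w,d=r.snapshot("wrist");K=c["intrinsics"];v,u=np.mgrid[:480,:640]
    a=np.dstack([u-K[0,2],v-K[1,2]]);q=np.hypot(a[...,0],a[...,1])+1e-9
    X=np.dstack([a/q[...,None]*(np.tan(q/K[0,0])*d)[...,None],d]); 
    return w,d,(X@c["mount"][:3,:3].T+c["mount"][:3,3])*1000
def tips():
    w,d,X=wcloud(); k=(w.max(2)<110)&(abs(X[...,0])<18)&(abs(X[...,1])<62)&(X[...,2]>-100)&(d>0)&(X[...,2]<-27)
    for s in(-1,1):
        P=X[k&(s*X[...,1]>0)]; print("side",s,len(P),"z pct",np.percentile(P[:,2],[50,90,97,99,100]).round(1),"inner y",np.percentile(abs(P[:,1]),[1,5]).round(1))
        Q=P[P[:,2]>np.percentile(P[:,2],95)]; print("  lowest pts",np.median(Q,0).round(1))
E
python3 -c "from h import *;st();tips()"
python3 -m pendant '[[85,[0,0,0],0],[85,[0,0,0],0],[85,[0,0,0],0],[85,[0,0,0],0],[85,[0,0,0],0]]';python3 -c "from h import *;st();tips()"
```

```text
3.2 [ 509.4 -334.6    3. ] close 14.2 w 39.9 ff 0.0 F [-0.2  0.4 -0.1]
side -1 10618 z pct [-82.9 -50.9 -38.2 -33.1 -27.3] inner y [12.3 19.2]
  lowest pts [  6.1 -21.3 -36.9]
side 1 10630 z pct [-82.8 -51.4 -38.4 -33.5 -27.1] inner y [14.9 20.3]
  lowest pts [  6.   21.7 -37.1]
time_s: 3.88
eef_pos: [0.5094, -0.3346, 0.003]
orientation: [0.614, 0.789, -0.0, -0.0]
contact_force: [-0.8, 0.3, 0.1]
grip_width: 0.0847
finger_force: 0.0
3.88 [ 509.4 -334.6    3. ] close 14.2 w 84.7 ff 0.0 F [-0.8  0.3  0.1]
side -1 7240 z pct [-85.8 -52.  -44.5 -41.5 -38.1] inner y [10.1 39.1]
  lowest pts [  2.8 -42.1 -43.9]
side 1 6795 z pct [-84.2 -51.4 -44.6 -41.3 -38. ] inner y [10.6 39.1]
  lowest pts [  2.6  43.1 -43.8]
```

Relative to the TCP, the tips really sit about 40 mm back when open and about 36 mm back at 45 mm opening. I'll descend about 31 mm more and watch the force.

```bash
python3 -m pendant '[[85,[0,0.02,-0.2],0],[85,[0,0,-0.15],0],[85,[0,0,-0.1],0],[85,[0,0,-0.05],0],[85,[0,0,0],0]]';python3 -c "from h import *;st()"
python3 -m pendant '[[40,[0,0,0],0],[40,[0,0,0],0],[40,[0,0,0],0],[40,[0,0,0],0],[40,[0,0,0],0],[40,[0,0,0],0]]'
```

```text
time_s: 4.55
eef_pos: [0.5092, -0.3333, -0.0274]
orientation: [0.614, 0.789, -0.0, -0.0]
contact_force: [0.6, -0.9, -0.7]
grip_width: 0.0847
finger_force: 0.0
4.55 [ 509.2 -333.3  -27.4] close 14.2 w 84.7 ff 0.0 F [ 0.6 -0.9 -0.7]
time_s: 5.3
eef_pos: [0.51, -0.3338, -0.0263]
orientation: [0.614, 0.789, 0.0, 0.001]
contact_force: [0.6, 0.3, 4.6]
grip_width: 0.0492
finger_force: 64.4
```

Gripped at 49 mm with 64 N. Lift and carry to the gauge.

```bash
python3 -m pendant '[[40,[0,0,0.3],0],[40,[0,0,0.6],0],[40,[0,0,0.6],0],[40,[0,0.4,0.2],0],[40,[0.05,0.6,0],-1],[40,[0.1,0.7,0],-1],[40,[0.1,0.7,0],-1],[40,[0.1,0.7,0],-1]]';python3 -m pendant '[[40,[0.1,0.8,0],-1.2],[40,[0.03,0.8,0],-1],[40,[0,0.8,0],0],[40,[0,0.8,0],0],[40,[0,0.8,0],0],[40,[0,0.5,0],0],[40,[0,0.2,0],0],[40,[0,0,0],0]]';python3 -c "from h import *;st(539,138.4,8)"
```

```text
time_s: 6.3
eef_pos: [0.5286, -0.1443, 0.0738]
orientation: [0.641, 0.767, -0.0, -0.001]
contact_force: [0.5, -0.2, -1.2]
grip_width: 0.0488
finger_force: 63.9
time_s: 7.3
eef_pos: [0.5369, 0.1351, 0.0743]
orientation: [0.655, 0.756, -0.001, -0.0]
contact_force: [-1.5, -0.1, -0.3]
grip_width: 0.0489
finger_force: 63.9
7.3 [536.9 135.1  74.3] close 8.1 w 48.9 ff 63.87905716896057 F [-1.5 -0.1 -0.3]
units 0.035 0.055 turn -0.1
```

```bash
python3 -m pendant '[[40,[0.035,0.055,-0.3],0],[40,[0,0,-0.4],0],[40,[0,0,-0.3],0],[40,[0,0,-0.2],0],[40,[0,0,-0.1],0],[40,[0,0,-0.06],0],[40,[0,0,0],0]]';python3 - <<'E'
from h import *
st(539,138.4,8)
p,d=r.snapshot("scene");boards("scene",p,d)
cv2.imwrite("pics/p1.png",cv2.resize(p[200:320,340:500,::-1],None,fx=4,fy=4))
E
```

```text
time_s: 8.18
eef_pos: [0.5406, 0.138, -0.0064]
orientation: [0.656, 0.755, 0.0, 0.0]
contact_force: [-0.0, -0.2, -0.4]
grip_width: 0.0493
finger_force: 63.9
8.18 [540.6 138.   -6.4] close 8.0 w 49.3 ff 63.897035121917725 F [-0.  -0.2 -0.4]
units -0.027 0.007 turn -0.0
scene white [260 242  54  29 719] ztop 27.5 (array([ 451.6, -132.4]), array([ 52.2, 116.6]), 112.5)
scene white [202 365  35  31 814] ztop 59.7 (array([ 787.7, -267. ]), array([57.9, 56.5]), 22.7)
scene white [371 366  62  11 489] ztop 8.3 (array([766.8,  59.3]), array([112.2,  22.5]), 84.8)
```

View pics/p1.png

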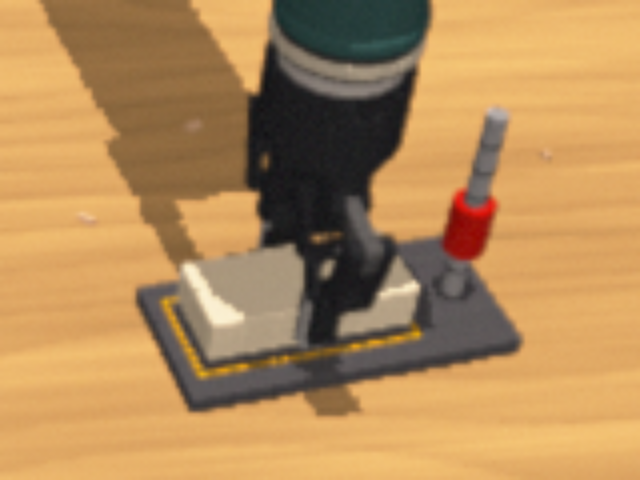

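The board hovers over the outline, lined up with it, its near corners at (215,358) and (415,325) just inside the yellow. The collar is clear. Lower the last 7–8 mm slowly and release.

```bash
python3 -m pendant '[[40,[-0.01,0,-0.05],0],[40,[0,0,-0.05],0],[40,[0,0,-0.03],0],[40,[0,0,0],0]]';python3 -c "from h import *;st()"
```

```text
time_s: 8.72
eef_pos: [0.5397, 0.1379, -0.0143]
orientation: [0.656, 0.755, 0.0, 0.0]
contact_force: [-0.4, 0.2, -0.4]
grip_width: 0.0488
finger_force: 63.9
8.72 [539.7 137.9 -14.3] close 8.0 w 48.8 ff 63.90188813209534 F [-0.4  0.2 -0.4]
```

```bash
python3 -m pendant '[[40,[0,0,-0.015],0],[40,[0,0,-0.015],0],[40,[0,0,0],0]]'
```

```text
time_s: 9.1
eef_pos: [0.5398, 0.138, -0.0144]
orientation: [0.656, 0.755, -0.0, -0.0]
contact_force: [-7.0, -1.6, 12.8]
grip_width: 0.0489
finger_force: 65.5
```

Contact at the expected height. Release, lift, and go to board A at (450.3,-133.2), closing direction 24°.

```bash
python3 -m pendant '[[52,[0,0,0.02],0],[70,[0,0,0],0],[85,[0,0,0],0],[85,[0,0,0],0],[85,[0,0,0.2],0],[85,[0,0,0.5],0],[85,[0,0,0.6],0],[85,[0,0,0.4],0]]';python3 -m pendant '[[85,[-0.15,-0.4,0],2],[85,[-0.25,-0.7,0],3],[85,[-0.25,-0.8,0],3],[85,[-0.25,-0.8,0],3],[85,[-0.25,-0.8,0],3],[85,[-0.2,-0.6,0],2],[85,[-0.1,-0.4,0],0],[85,[0,0,0],0]]';python3 - <<'E'
from h import *
st(450.3,-133.2,24)
for n in("scene","top"):
    p,d=r.snapshot(n);boards(n,p,d)
E
```

```text
time_s: 10.1
eef_pos: [0.5408, 0.1382, 0.0898]
orientation: [0.656, 0.755, 0.001, 0.001]
contact_force: [0.9, 0.1, 0.1]
grip_width: 0.0851
finger_force: 0.0
time_s: 11.1
eef_pos: [0.4527, -0.1335, 0.0879]
orientation: [0.546, 0.838, 0.0, 0.001]
contact_force: [0.1, -0.5, -0.1]
grip_width: 0.0853
finger_force: 0.0
11.1 [ 452.7 -133.5   87.9] close 23.9 w 85.3 ff 0.0 F [ 0.1 -0.5 -0.1]
units -0.04 0.005 turn 0.1
scene white [385 260  59  24 811] ztop 39.5 (array([539.9, 139.5]), array([ 50.7, 120. ]), 98.6)
scene white [202 365  35  31 809] ztop 59.7 (array([ 787.6, -267.1]), array([56.8, 56.7]), 5.5)
scene white [371 366  62  10 470] ztop 8.5 (array([765.8,  59.1]), array([112.5,  23.4]), 83.9)
top white [419  79  26  25 499] ztop 63.0 (array([ 787.4, -269. ]), array([55.6, 55.5]), 38.4)
top white [ 220  186   56   29 1168] ztop 42.3 (array([540.6, 137.7]), array([ 49.4, 118.3]), 98.6)
```

First board is in place (within 1 mm, 0.6°, top at 40 mm). Grasp board A.

```bash
python3 -m pendant '[[85,[-0.04,0,-0.5],0],[85,[0,0,-0.5],0],[85,[0,0,-0.4],0],[85,[0,0,-0.25],0],[85,[0,0,-0.15],0],[85,[0,0,-0.06],0],[85,[0,0,0],0]]';python3 -c "from h import *;st(450.3,-133.2,24)"; python3 -m pendant '[[40,[0,0,0],0],[40,[0,0,0],0],[40,[0,0,0],0],[40,[0,0,0],0],[40,[0,0,0],0]]'
```

```text
time_s: 12.08
eef_pos: [0.4508, -0.1322, -0.0242]
orientation: [0.544, 0.839, 0.0, 0.0]
contact_force: [0.3, 1.4, 0.4]
grip_width: 0.0852
finger_force: 0.0
12.07 [ 450.8 -132.2  -24.2] close 24.1 w 85.2 ff 0.0 F [0.3 1.4 0.4]
units -0.008 -0.017 turn -0.1
time_s: 12.7
eef_pos: [0.4511, -0.1325, -0.0238]
orientation: [0.544, 0.839, 0.0, 0.001]
contact_force: [-0.8, 0.1, 5.6]
grip_width: 0.049
finger_force: 63.8
```

```bash
python3 -m pendant '[[40,[0,0,0.3],0],[40,[0,0,0.6],0],[40,[0,0,0.6],0],[40,[0,0,0.25],0],[40,[0.1,0.3,0],-2],[40,[0.25,0.7,0],-3],[40,[0.25,0.8,0],-3],[40,[0.25,0.8,0],-3]]';python3 -m pendant '[[40,[0.25,0.8,0],-3],[40,[0.23,0.6,0],-2],[40,[0.1,0.35,0],0],[40,[0.05,0.15,0],0],[40,[0,0,0],0]]';python3 -c "from h import *;st(540,139,8)"
```

```text
time_s: 13.7
eef_pos: [0.5005, 0.0252, 0.0791]
orientation: [0.623, 0.782, -0.001, -0.001]
contact_force: [-0.4, -0.1, -1.1]
grip_width: 0.0489
finger_force: 63.1
time_s: 14.32
eef_pos: [0.5387, 0.1375, 0.0799]
orientation: [0.656, 0.755, -0.001, -0.0]
contact_force: [-0.3, 0.0, -2.0]
grip_width: 0.0491
finger_force: 63.0
14.32 [538.7 137.5  79.9] close 8.1 w 49.1 ff 63.00608038902283 F [-0.3  0.  -2. ]
units 0.022 0.025 turn -0.1
```

Descend 63.5 mm: 0.98 units fast, the last few mm slow.

```bash
python3 -m pendant '[[40,[0.02,0.02,-0.3],0],[40,[0,0,-0.3],0],[40,[0,0,-0.2],0],[40,[0,0,-0.1],0],[40,[0,0,-0.07],0],[40,[0,0,-0.04],0],[40,[0,0,-0.02],0],[40,[0,0,0],0]]';python3 -c "from h import *;st(540,139,8)"
```

```text
time_s: 15.32
eef_pos: [0.5405, 0.1392, 0.0189]
orientation: [0.656, 0.755, 0.0, 0.0]
contact_force: [-0.2, 0.6, -1.5]
grip_width: 0.0487
finger_force: 63.0
15.32 [540.5 139.2  18.9] close 8.1 w 48.7 ff 63.0282461643219 F [-0.2  0.6 -1.5]
units -0.009 -0.003 turn -0.1
```

```bash
python3 -m pendant '[[40,[0,0,-0.02],0],[40,[0,0,-0.02],0],[40,[0,0,-0.01],0],[40,[0,0,0],0]]'
```

```text
time_s: 15.82
eef_pos: [0.5405, 0.1392, 0.0162]
orientation: [0.656, 0.755, 0.0, 0.0]
contact_force: [-2.9, 0.6, 5.0]
grip_width: 0.0486
finger_force: 63.8
```

Contact. Release slowly, rise, back away.

```bash
python3 -m pendant '[[52,[0,0,0],0],[70,[0,0,0],0],[85,[0,0,0],0],[85,[0,0,0],0],[85,[0,0,0.2],0],[85,[0,0,0.6],0],[85,[0,0,0.7],0],[85,[0,0,0.3],0]]';python3 -m pendant '[[85,[-0.1,-0.4,0],0],[85,[-0.2,-0.8,0],0],[85,[-0.2,-0.8,0],0],[85,[-0.2,-0.8,0],0],[85,[-0.2,-0.8,0],0],[85,[-0.1,-0.5,0],0],[85,[0,0,0],0]]';python3 - <<'E'
from h import *
st()
for n in("top","scene"):
    p,d=r.snapshot(n);boards(n,p,d)
cv2.imwrite("pics/end.png",cv2.resize(p[200:320,340:500,::-1],None,fx=4,fy=4))
E
```

```text
time_s: 16.82
eef_pos: [0.5425, 0.1396, 0.1273]
orientation: [0.656, 0.755, 0.002, 0.002]
contact_force: [0.4, 0.1, -0.1]
grip_width: 0.0852
finger_force: 0.0
time_s: 17.7
eef_pos: [0.4795, -0.1085, 0.1232]
orientation: [0.657, 0.754, -0.0, -0.0]
contact_force: [0.3, 0.7, 0.2]
grip_width: 0.0848
finger_force: 0.0
17.7 [ 479.5 -108.5  123.2] close 7.8 w 84.8 ff 0.0 F [0.3 0.7 0.2]
top white [419  79  26  25 500] ztop 62.9 (array([ 787.2, -268.8]), array([55.6, 56.2]), 116.0)
top white [ 217  184   57   28 1219] ztop 70.3 (array([541.6, 138.8]), array([ 49.5, 118.9]), 98.2)
scene white [387 252  60  22 806] ztop 67.5 (array([541.2, 139.9]), array([ 50.4, 119.4]), 97.4)
scene white [202 365  35  31 812] ztop 59.6 (array([ 786.3, -267.2]), array([57.5, 56.7]), 3.3)
scene white [371 366  62  10 467] ztop 8.3 (array([767.7,  58.9]), array([112.3,  23.6]), 85.7)
```

View pics/end.png

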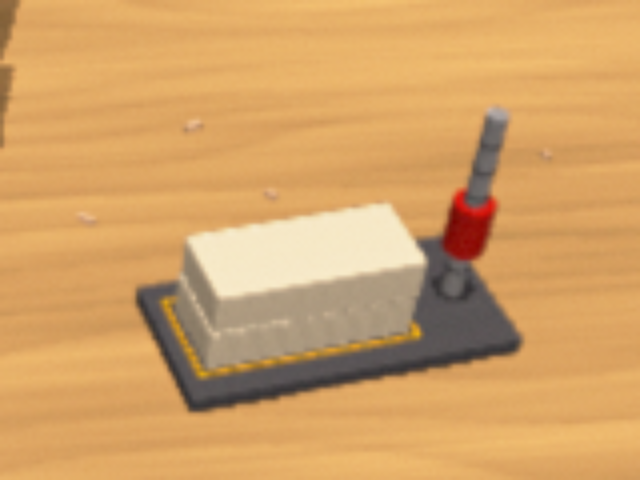

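The two boards are stacked flush inside the outline, with the seam at about (210,333). The top is at about 68 mm, level with the collar at (468,225), which has not moved.

```bash
python3 -c "from cell import r;print(r.job_done())"
```

```text
the job is handed in; nothing more can be done
None
```

Both boards lie flat and stacked on the yellow outline, measured within about 3 mm and 1° of it; the top is at about 68 mm and the collar's middle at about 62 mm, the collar shows no shift in the images, and I handed the job in at about 18 s (no verdict was returned).

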